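Pull the cancelled brackets from a packed order

ROBOT

A 6-joint arm with a two-finger parallel gripper is mounted at the origin on a cart in front of the work surface, level with it; the furniture and walls round the work are solid. World frame = base frame: x ahead of the robot, y to its left, z up, the work surface at z = 0. Lengths are in mm, angles in rad, forces in N, time in s.
With the tool pointing down it reaches from about 275 to 825 mm from the base axis. Payload 4.9 kg.
Tool frame: the origin (TCP) lies at the very end of the fingers, on their centre line; the grasp point (between the pads) lies 19 mm behind it; z points along the fingers, y is the direction in which the jaws open and shut (so a half turn about z gives the same grasp; the last joint's range is limited). The gripper opens to 85 mm and grips with 20 to 120 N. Pads are 22 mm wide; open, the fingers measure 114 mm over their backs; the gripper's body (76 mm by 85 mm) begins 54 mm behind the grasp point. The pads swing forward as they close: fully open they stand 13 mm farther back than shut.
Start: joints at [-1.349, 0.326, -0.193, 1.052, 0, 1.437], TCP at [191.6, -515.566, 231.281] pointing down, gripper open.
Joint ranges: [-2.65, 2.65], [-0.97, 1.79], [-1.3, 1.35], [-1.93, 2.1], [-1.47, 1.37], [-3.14, 3.14]. Speed limits (rad/s): [2.57, 2.57, 3.14, 3.14, 3.14, 3.14].

INTERFACE

Orientations are given as [roll, pitch, yaw] about the fixed x, y, z axes, in that order (R = Rz(yaw) Ry(pitch) Rx(roll)).
In Python, from bench import bot, solve_ik, imaging gives the robot as it stands. Calls block until the motion is done:
- bot.move_ptp(position, orientation): joint-space move of the TCP to a pose.
- bot.movel(position, rot=None, max_speed=150, threshold=None): straight line of the TCP; rot=None keeps the orientation; max_speed is the mean speed in mm/s. With threshold (N) it stops when the force on the tool has changed by that much, and returns True; else False.
- bot.move_j(angles): joint-space move.
- bot.grip(opening, effort=None): opening from 0.0 (shut) to 1.0 (fully open); effort is the grip in N (None keeps the last); returns when the fingers have stopped.
- bot.dwell(seconds).
- solve_ik(position, orientation): joint angles nearest the present ones, or None.
- bot.get_state(): the state.
- imaging.capture(name): name is "side" or "top"; returns the picture (400x640x3 uint8, blue, green, red); there is no depth.
- imaging.camera_model(name): a dict with "K" (3x3 intrinsics, pixels), "position" and "rotation" of the camera in the world. Camera axes: x right, y up, looking along -z (the intrinsics and any distortion apply to the point x, -y, -z); pixel columns grow to the right and rows downward; lengths in mm; the calibration is good to about 2 mm. A picture is of the moment at which its call begins. camera_model takes no time and is no camera call.
A pose or a line that the arm cannot do raises bot.IKError and nothing moves.
- bot.sign_off(): hands the job in, once; it reports no verdict.
The state is a dict: "t": time; "qpos": joint angles; "joint_velocities": joint speeds; "effort": joint torques, N m; "tcp_pos": TCP position; "orientation": TCP orientation; "contact_force": force on the tool from outside, world axes, zero at the start; "wrist_torque": the same for the moment, N m; "opening": opening from 0.0 (shut) to 1.0 (fully open).
Only numpy, scipy, OpenCV 4.12 (cv2) and the standard library are available. Lean on these libraries where they do the work, as an engineer would, in place of code of your own. Each camera call takes 0.05 s, during which the arm holds its last target. There are 200 camera calls.

TASK

The customer has cancelled the two yellow wall brackets in this packed carton but keeps the two refill bottles that stand on them. Lift both bottles out and stand them on the green mat, return each bracket to the empty pocket of the blue stock tray that holds a bracket of its own hand, down in the pocket and facing the same way as the one already there, then stand each bottle back on the carton's floor in the cell it came from. Set everything down gently and let nothing tip over.

Things in the scene. Friction and masses are not known exactly. Their poses are not given: they have to be found in the camera images.
- orange_bottle: Loose refill bottle, white with an orange cap and orange band, round, 56 mm across, 152 mm tall, about 0.3 kg. Origin: centre of its underside, z up. Straight to 98 mm, shoulder narrowing to a 26 mm neck at 120 mm, cap 30 mm across from 126 to 152 mm: grip the cap. Starts upright on the foot of one bracket, in one of the carton's cells.
- blue_bottle: Loose refill bottle, grey with a blue cap and blue band; shape, sizes, weight and origin as the orange one (56 mm across, 152 mm tall, cap 30 mm across from 126 to 152 mm above the origin). Starts upright on the foot of the other bracket, in the carton's other cell.
- bracket_left: Loose left-hand bracket, yellow metal, 0.2 kg. Origin: centre of the foot's underside; foot 72 (x) x 80 (y) x 6 mm. Back plate at x = 28 to 36 mm, 80 mm wide, 70 mm tall: grip its top edge. Brace, its slanting edge black, along the +y edge (y = 32 to 40 mm): on the left seen with the back plate behind. Starts in a cell, x as the carton's x, a bottle on its foot under 6 mm from plate and brace.
- bracket_right: Loose right-hand bracket: mirror image of the left-hand one, same colour, sizes, weight and origin. Back plate at x = 28 to 36 mm, 70 mm tall; black-edged brace along the -y edge (y = -40 to -32 mm), on the right seen with the back plate behind. Starts in the carton's other cell, the same way round.
- carton: Fixed open cardboard carton, flaps folded down outside, 106 (x) x 215 (y) mm over all, 48 mm tall. Origin: centre of its underside, z up; its floor is 5 mm higher. A 5 mm partition (47 mm tall) makes two cells, 88 (x) x 96 (y) mm inside, centres at x = 0, y = +50.5 and -50.5 mm.
- tray_left: Fixed blue stock tray of left-hand brackets, 196 (x) x 112 (y) mm, 24 mm tall, floor 4 mm thick. Origin: centre of its underside. Two pockets, 88 (x) x 96 (y) mm inside: the far one (centre x = +46 mm) holds a fixed left-hand bracket, back plate to +x; the near one (centre x = -46, y = 0) is empty and takes the loose bracket, its x as the tray's x.
- tray_right: Fixed blue stock tray of right-hand brackets: colour, sizes, pockets and origin as the left one, but the fixed bracket in its far pocket (centre x = +46 mm, back plate to +x) is a right-hand one. The near pocket (centre x = -46, y = 0) is empty.
- mat: Fixed green anti-slip mat with a dark border line, 200 (x) x 112 (y) mm, 3 mm thick. Origin: centre of its underside. Room for both bottles one behind the other along x, for example at x = +48 and -48 mm.
- riser: Fixed grey bench riser, a shelf board 340 (x) x 780 (y) mm on four legs, its top 135 mm above the bench; carton, trays and mat stand on it, mailing bags lie under it. Origin: on the bench under its centre.

How it is judged (in metres and radians):
On the way, in this order (a step that is already met when the one before it is completed fails the run):
1. both bottles stand upright and released on the green mat (x of orange_bottle in the frame of mat between -0.1 and 0.1 m and y of orange_bottle in the frame of mat between -0.056 and 0.056 m and z of each of orange_bottle, blue_bottle in the frame of mat below 0.008 m and angle between each of orange_bottle, blue_bottle's own z axis and vertical below 0.1 rad and contact force between the fingers and orange_bottle below 0.1 N and x of blue_bottle in the frame of mat between -0.1 and 0.1 m and y of blue_bottle in the frame of mat between -0.056 and 0.056 m and contact force between the fingers and blue_bottle below 0.1 N), for 0.2 s.
2. each bracket stands in the empty pocket of the tray of its own hand, facing as the one there, released (x of bracket_left in the frame of tray_left between -0.058 and -0.034 m and y of bracket_left in the frame of tray_left between -0.012 and 0.012 m and z of bracket_left in the frame of tray_left below 0.009 m and angle between each of bracket_left, bracket_right's own z axis and vertical below 0.08 rad and x of tray_left in the frame of bracket_left above 0.03 m and linear speed of each of bracket_left, bracket_right below 0.02 m/s and x of bracket_right in the frame of tray_right between -0.058 and -0.034 m and y of bracket_right in the frame of tray_right between -0.012 and 0.012 m and z of bracket_right in the frame of tray_right below 0.009 m and x of tray_right in the frame of bracket_right above 0.03 m and contact force between the fingers and bracket_left below 0.1 N and contact force between the fingers and bracket_right below 0.1 N), for 0.2 s.
At the end, for the whole second after the job is handed in: Each bracket stands flat within 12 mm of the centre of the near pocket of its own hand's tray, facing as the one there. Both bottles stand upright (0.08 rad) on the carton's floor, each in its first cell (within 45 mm of where it stood). All released and at rest (x of bracket_left in the frame of tray_left between -0.058 and -0.034 m and y of bracket_left in the frame of tray_left between -0.012 and 0.012 m and z of bracket_left in the frame of tray_left below 0.009 m and angle between each of bracket_left, bracket_right, orange_bottle, blue_bottle's own z axis and vertical below 0.08 rad and x of tray_left in the frame of bracket_left above 0.03 m and linear speed of each of bracket_left, bracket_right, orange_bottle, blue_bottle below 0.02 m/s and x of bracket_right in the frame of tray_right between -0.058 and -0.034 m and y of bracket_right in the frame of tray_right between -0.012 and 0.012 m and z of bracket_right in the frame of tray_right below 0.009 m and x of tray_right in the frame of bracket_right above 0.03 m and distance of each of orange_bottle, blue_bottle from where it was at the start of the episode below 0.045 m and z of each of orange_bottle, blue_bottle in the frame of carton below 0.0085 m); the robot touches nothing.
It fails at once if a bottle tips over (0.6 rad from upright) (angle between any of orange_bottle, blue_bottle's own z axis and vertical above 0.6 rad).
It fails at once if a bracket tips over (0.8 rad from upright) (angle between any of bracket_left, bracket_right's own z axis and vertical above 0.8 rad).
It fails at once if something is dropped or banged down (a blow of more than 90 N on the mat, the carton or a tray) (contact force between any of orange_bottle, blue_bottle and mat above 90 N or contact force between any of orange_bottle, blue_bottle and carton above 90 N or contact force between bracket_left and tray_left above 90 N or contact force between bracket_right and tray_right above 90 N).
It also fails if it takes over 136 s, if anything falls off the work surface, if the arm or the gripper's body presses on something with over 40 N, if the wrist force passes 120 N, or if a joint passes its speed limit or range.

## Working session

There is one attempt and no reset: what is moved stays moved. The work goes in short steps, each a Python script; the robot and the scene stay as the last script left them, time stands still between calls to the robot, and variables do not carry over. Pictures are saved under pics/ and viewed, about 12 in all and at most 16, crops included, and the job is handed in when it is done.

```bash
ls; mkdir -p pics; python3 - <<'E'
from bench import bot, solve_ik, imaging
import cv2
for n in("top","side"):
    cv2.imwrite(f"pics/{n}0.png",imaging.capture(n)); m=imaging.camera_model(n); print(n,m)
s=bot.get_state();print(s["t"],s["tcp_pos"],s["orientation"],s["opening"])
E
```

```text
pics
top {'K': array([[386.41022863,   0.        , 321.89747412],
       [  0.        , 386.41022863, 198.00139608],
       [  0.        ,   0.        ,   1.        ]]), 'position': array([ 342.80321725,   18.93873366, 1054.89312133]), 'rotation': array([ 0.18958254, -0.02576043, -1.59658869])}
side {'K': array([[426.46054775,   0.        , 321.53712647],
       [  0.        , 426.46054775, 201.52281767],
       [  0.        ,   0.        ,   1.        ]]), 'position': array([ 71.36120789, 668.4323513 , 761.70459242]), 'rotation': array([ 0.88260595, -0.02235411, -2.55487349])}
0.1 [ 191.47039947 -515.0434729   230.59577446] [-3.14008138e+00 -2.04236739e-04  3.55782473e-01] 1.0006637298888748
```

View pics/top0.png

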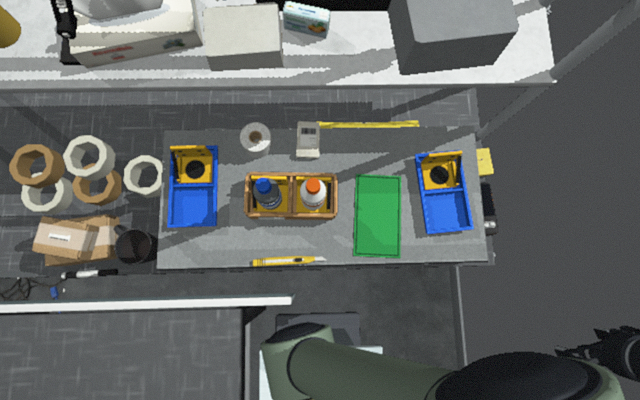

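View pics/side0.png

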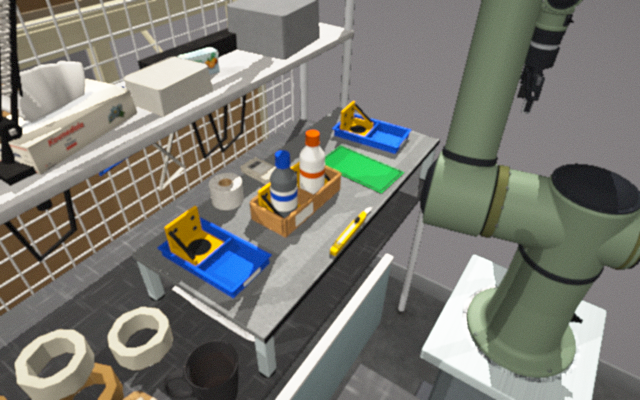

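Top view: the carton is near (290,197), the mat near (378,216), and the trays near (193,188) and (443,193). Next I'll zoom in on the details.

```bash
cat > h.py <<'E'
from bench import bot, solve_ik, imaging
import numpy as np, cv2
from scipy.spatial.transform import Rotation as R
CM={n:imaging.camera_model(n) for n in("top","side")}
def ray(n,u,v):
    m=CM[n];K=m["K"];d=np.array([(u-K[0,2])/K[0,0],-(v-K[1,2])/K[1,1],-1.])
    return m["position"],R.from_euler("xyz",m["rotation"]).apply(d)
def onz(n,u,v,z):
    p,d=ray(n,u,v);return p+d*(z-p[2])/d[2]
def proj(n,P):
    m=CM[n];q=R.from_euler("xyz",m["rotation"]).inv().apply(np.atleast_2d(P)-m["position"])
    return np.c_[m["K"][0,2]-m["K"][0,0]*q[:,0]/q[:,2],m["K"][1,2]+m["K"][1,1]*q[:,1]/q[:,2]]
def tri(a,b):
    (p,d),(q,e)=ray("top",*a),ray("side",*b);d=d/np.linalg.norm(d);e=e/np.linalg.norm(e)
    s=np.linalg.lstsq(np.c_[d,-e],q-p,rcond=None)[0]
    A,B=p+s[0]*d,q+s[1]*e
    return (A+B)/2,np.linalg.norm(A-B)
def blobs(img,lo,hi,amin=30):
    m=cv2.inRange(cv2.cvtColor(img,cv2.COLOR_BGR2HSV),lo,hi)
    c,_=cv2.findContours(m,cv2.RETR_EXTERNAL,cv2.CHAIN_APPROX_NONE)
    return sorted([x for x in c if cv2.contourArea(x)>=amin],key=cv2.contourArea,reverse=True)
E
python3 - <<'E'
from h import *
t=cv2.imread("pics/top0.png");s=cv2.imread("pics/side0.png")
up=lambda a,f:cv2.resize(a,None,fx=f,fy=f,interpolation=cv2.INTER_CUBIC)
a=up(t[140:270,155:355],4);b=up(t[140:270,340:500],4)
cv2.imwrite("pics/c1.png",a)
c=up(s[95:300,145:425],2.8);cv2.imwrite("pics/c2.png",c)
for n,i in(("top",t),("side",s)):
  for nm,lo,hi in(("green",(50,120,60),(75,255,255)),("blue",(105,150,60),(125,255,255)),("orange",(3,190,140),(12,255,255)),("cart",(8,100,80),(18,200,255))):
    for k in blobs(i,lo,hi,40)[:4]:
        r=cv2.minAreaRect(k);print(n,nm,cv2.contourArea(k),np.round(r[0],1),np.round(r[1],1),round(r[2],1),end=" | ")
        if n=="top" and nm in("green","blue"):print(np.round([onz(n,*q,138 if nm=="green" else 159)[:2] for q in cv2.boxPoints(r)]).tolist(),end="")
        print()
E
```

```text
top green 3623.5 [377.4 215.6] [46.6 82.3] 1.7 | [[378.0, -79.0], [577.0, -93.0], [571.0, -207.0], [372.0, -189.0]]
top blue 2283.0 [192.3 186.5] [49. 82.] 1.3 | [[454.0, 350.0], [651.0, 356.0], [647.0, 239.0], [449.0, 238.0]]
top blue 2206.5 [443.3 191.3] [82.4 47.2] 81.2 | [[618.0, -234.0], [634.0, -351.0], [434.0, -362.0], [420.0, -250.0]]
top blue 171.5 [263.1 185.4] [16.4 13.6] 56.3 | [[555.0, 154.0], [573.0, 127.0], [539.0, 106.0], [522.0, 132.0]]
top orange 115.5 [313. 185.] [12. 12.] 90.0 | 
top cart 3964.0 [290.4 195.4] [92.8 46.3] 0.8 | 
top cart 1228.0 [ 36.  164.5] [39. 54.] 90.0 | 
top cart 504.0 [ 97.4 188.2] [28.4 47.5] 80.5 | 
side green 1739.0 [362.  169.6] [77.2 27.8] 23.2 | 
side blue 3039.0 [214.1 253.2] [102.6  56.9] 31.0 | 
side blue 1103.0 [370.2 131.9] [75.5 27.5] 15.9 | 
side blue 223.5 [282. 159.] [18. 14.] 90.0 | 
side blue 72.5 [283.6 196.3] [ 7.7 25.1] 87.7 | 
side orange 97.0 [312. 138.] [12. 14.] 0.0 | 
side orange 60.5 [310.9 173.8] [22.2  6.6] 2.6 | 
side cart 1583.0 [294.7 195.1] [50.8 95.8] 48.8 | 
side cart 961.5 [105.5 380.5] [37. 91.] 90.0 | 
side cart 319.0 [ 11.8 289.6] [13.7 26.8] 58.0 | 
side cart 303.0 [ 39.8 227.8] [14.8 23. ] 60.9 |
```

View pics/c1.png

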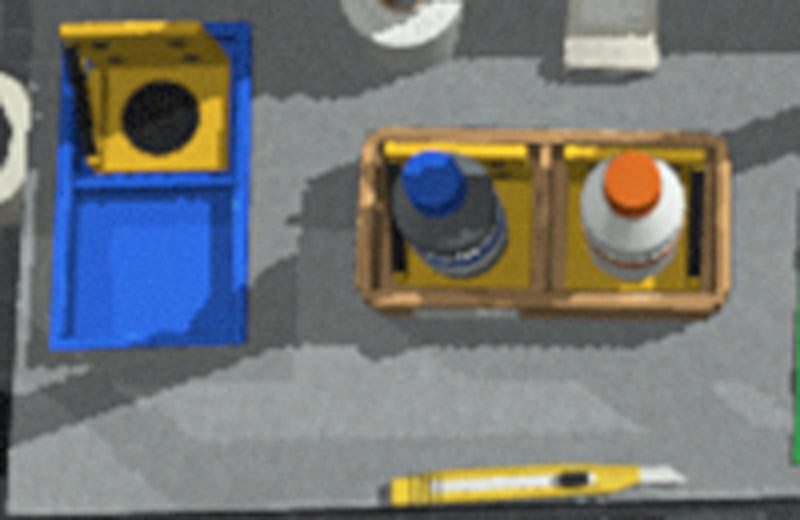

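View pics/c2.png

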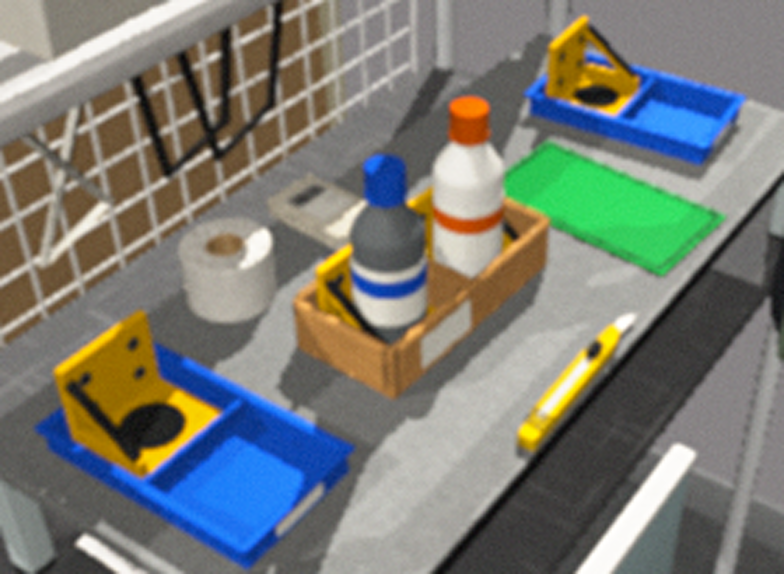

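Views: 4. The +y tray's bracket has its brace on +y, so it is the left-hand tray. The blue bottle's bracket also has its brace on +y, so it is the left one. The orange bottle's bracket and the −y tray are right-hand. Next: precise measurements.

```bash
python3 - <<'E'
from h import *
t=cv2.imread("pics/top0.png");s=cv2.imread("pics/side0.png")
def cen(k):m=cv2.moments(k);return m["m10"]/m["m00"],m["m01"]/m["m00"]
BL=((105,150,60),(125,255,255));OR=((3,190,140),(12,255,255))
def cap(i,n):return
bt=[k for k in blobs(t,*BL,100) if cv2.contourArea(k)<400][0];bs=[k for k in blobs(s,*BL,100) if cv2.contourArea(k)<400][0]
ot=blobs(t,*OR)[0];os_=blobs(s,*OR)[0]
print("blue",tri(cen(bt),cen(bs)),"orange",tri(cen(ot),cen(os_)))
# cap top edge in side, expected z 298 ; 
def quad(k):return cv2.approxPolyN(k,4,ensure_convex=True).reshape(-1,2)
for nm,k in(("mat",blobs(t,(50,120,60),(75,255,255))[0]),("tA",blobs(t,*BL)[0]),("tB",blobs(t,*BL)[1])):
    q=quad(k);print(nm,q.tolist())
    for z in((138,) if nm=="mat" else(135,159)):print("  z",z,np.round([onz("top",*p,z)[:2] for p in q]).tolist())
for nm,k in(("mat",blobs(s,(50,120,60),(75,255,255))[0]),("tA",blobs(s,*BL)[0]),("tB",blobs(s,*BL)[1])):
    q=quad(k);print("side",nm,q.tolist())
    for z in((138,) if nm=="mat" else(135,159)):print("  z",z,np.round([onz("side",*p,z)[:2] for p in q]).tolist())
k=blobs(t,(8,100,80),(18,200,255))[0];q=quad(k);print("carton",q.tolist(),[np.round([onz("top",*p,z)[:2] for p in q]).tolist() for z in(135,183)])
print("shelf corner",tri((553,82),(352,33)))
# yellow bright strips (plate tops) in carton area
hsv=cv2.cvtColor(t,cv2.COLOR_BGR2HSV)
m=cv2.inRange(hsv,(19,150,150),(32,255,255));m[:172]=0;m[184:]=0;m[:,:248]=0;m[:,335:]=0
n,l,st,c=cv2.connectedComponentsWithStats(m)
for i in range(1,n):
    if st[i][4]>8:
        x,y,w,h,_=st[i];print(st[i],c[i].round(1),onz("top",*c[i],210).round(),onz("top",x-.5,c[i][1],210).round(),onz("top",x+w-.5,c[i][1],210).round())
def up(a,f):return cv2.resize(a,None,fx=f,fy=f,interpolation=cv2.INTER_CUBIC)
v=np.vstack([up(t[162:225,240:340],8)]);cv2.imwrite("pics/c3.png",v)
w=up(t[145:245,345:480],5);cv2.imwrite("pics/c4.png",w)
E
```

```text
blue (array([519.41537042, 114.81910687, 285.80460166]), np.float64(2.9644641766418007)) orange (array([518.7460652 ,  13.39331335, 278.97251666]), np.float64(0.15747424888687175))
mat [[400, 176], [400, 258], [353, 255], [355, 174]]
  z 138 [[569.0, -203.0], [370.0, -190.0], [380.0, -79.0], [576.0, -92.0]]
tA [[216, 225], [167, 227], [170, 154], [218, 143]]
  z 135 [[459.0, 244.0], [457.0, 359.0], [636.0, 361.0], [663.0, 244.0]]
  z 159 [[456.0, 238.0], [454.0, 350.0], [629.0, 352.0], [654.0, 238.0]]
tB [[461, 163], [473, 229], [426, 234], [413, 149]]
  z 135 [[600.0, -358.0], [435.0, -372.0], [426.0, -257.0], [639.0, -240.0]]
  z 159 [[594.0, -348.0], [433.0, -362.0], [423.0, -250.0], [631.0, -234.0]]
side mat [[403, 172], [382, 193], [316, 163], [340, 145]]
  z 138 [[376.0, -188.0], [380.0, -80.0], [578.0, -93.0], [574.0, -204.0]]
side tA [[275, 256], [233, 298], [152, 249], [202, 217]]
  z 135 [[463.0, 222.0], [461.0, 346.0], [678.0, 348.0], [667.0, 222.0]]
  z 159 [[448.0, 239.0], [446.0, 359.0], [654.0, 360.0], [644.0, 239.0]]
side tB [[412, 129], [395, 153], [307, 127], [373, 119]]
  z 135 [[450.0, -408.0], [434.0, -261.0], [707.0, -236.0], [573.0, -394.0]]
  z 159 [[436.0, -367.0], [420.0, -225.0], [683.0, -202.0], [553.0, -353.0]]
carton [[337, 173], [336, 219], [243, 218], [245, 171]] [[[580.0, -48.0], [467.0, -42.0], [474.0, 180.0], [590.0, 177.0]], [[568.0, -45.0], [460.0, -39.0], [467.0, 172.0], [577.0, 169.0]]]
shelf corner (array([ 710.33099719, -477.35698563,  341.91569944]), np.float64(3.1109771716534693))
[251 175  36   5 117] [269.1 176.8] [555. 110. 210.] [556. 152. 210.] [555.  71. 210.]
[296 176  14   4  41] [301.6 177.4] [552.  37. 210.] [553.  51. 210.] [552.  20. 210.]
[313 177  18   3  31] [322.5 178.2] [550. -10. 210.] [550.  13. 210.] [549. -28. 210.]
```

View pics/c3.png

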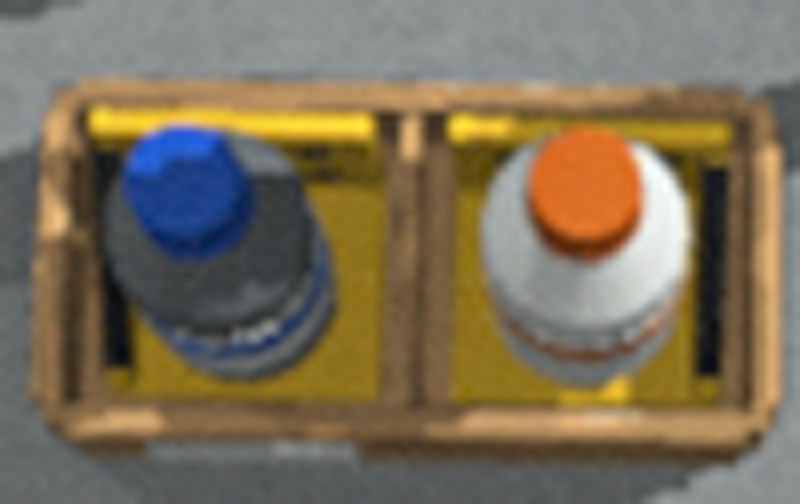

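View pics/c4.png

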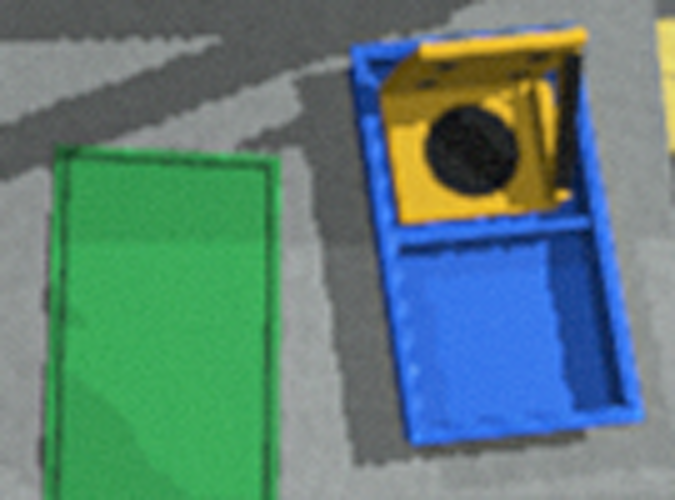

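Views: 6. Crops 3 and 4 show both plate-top strips (left cell columns 251–287, right cell 296–331, rows ~177), the braces on the outer sides, and the right tray with its brace on −y. Measured spans match the 80 mm plate, 112 mm tray width and 96 mm cell spacing. Next I'll cross-check the trays against their fixed brackets and check IK.

```bash
cat >> h.py <<'E'
CY=-0.036; MAT=(474,-141,-0.066)
PL={"L":(555,111.5),"R":(550.5,11.5)}             # plate tops, z 210
PK={"L":(507,294.5,0.01),"R":(480,-302,0.08)}     # near pocket centres, yaw
BT={"blue":(519.4,114.8),"orange":(518.7,13.4)}
def loc(c,x,y=0):
    a=c[2];return c[0]+x*np.cos(a)-y*np.sin(a),c[1]+x*np.sin(a)+y*np.cos(a)
MB={"orange":loc(MAT,48),"blue":loc(MAT,-48)}
S=np.pi/2
def ori(yaw):return [np.pi,0,S+yaw]
E
python3 - <<'E'
import h; from h import *
for nm,r,a,b in(("L",147.3,170.5,206),("R",153.2,429,462)):
    c=onz("top",(a+b)/2,r,209);e=PK[nm];print(nm,"plate",c.round(),onz("top",a,r,209).round(),onz("top",b,r,209).round(),"pred",np.round(loc(e,92+32)))
for s in(np.pi/2,-np.pi/2):
    h.S=s
    for p,y in([((*BT["blue"],z),CY) for z in(266,345)]+[((*PL["L"],z),CY) for z in(186,260,375)]+[((*loc(PK["R"],32),z),.08) for z in(186,375)]+[((*loc(PK["L"],32),z),.01) for z in(186,290)]+[((*MB["orange"],258),CY),((*MB["blue"],370),CY)]):
        q=solve_ik(p,[np.pi,0,s+y]);print(round(s,1),np.round(p),None if q is None else np.round(q,2))
E
```

```text
L plate [628. 293. 209.] [629. 333. 209.] [627. 253. 209.] pred [631. 296.]
R plate [ 604. -294.  209.] [ 604. -256.  209.] [ 603. -332.  209.] pred [ 604. -292.]
1.6 [519. 115. 266.] [ 0.08  0.27 -0.18  1.12  0.    1.69]
1.6 [519. 115. 345.] [ 0.08  0.24 -0.02  1.31  0.    1.69]
1.6 [555. 112. 186.] [ 0.07  0.39 -0.22  0.96  0.    1.67]
1.6 [555. 112. 260.] [ 0.07  0.34 -0.1   1.13  0.    1.67]
1.6 [555. 112. 375.] [0.07 0.31 0.15 1.41 0.   1.67]
1.6 [ 512. -299.  186.] [-0.65  0.44 -0.15  0.99  0.    0.84]
1.6 [ 512. -299.  375.] [-0.65  0.37  0.23  1.43  0.    0.84]
1.6 [539. 295. 186.] [ 0.38  0.48 -0.08  1.01  0.    1.94]
1.6 [539. 295. 290.] [0.38 0.42 0.1  1.25 0.   1.94]
1.6 [ 522. -144.  258.] [-0.41  0.29 -0.17  1.11  0.    1.2 ]
1.6 [ 426. -138.  370.] [-0.48  0.07 -0.16  1.34  0.    1.13]
-1.6 [519. 115. 266.] [ 0.08  0.27 -0.18  1.12  0.   -1.46]
-1.6 [519. 115. 345.] [ 0.08  0.24 -0.02  1.31  0.   -1.46]
-1.6 [555. 112. 186.] [ 0.07  0.39 -0.22  0.96  0.   -1.47]
-1.6 [555. 112. 260.] [ 0.07  0.34 -0.1   1.13  0.   -1.47]
-1.6 [555. 112. 375.] [ 0.07  0.31  0.15  1.41  0.   -1.47]
-1.6 [ 512. -299.  186.] [-0.65  0.44 -0.15  0.99  0.   -2.3 ]
-1.6 [ 512. -299.  375.] [-0.65  0.37  0.23  1.43  0.   -2.3 ]
-1.6 [539. 295. 186.] [ 0.38  0.48 -0.08  1.01  0.   -1.2 ]
-1.6 [539. 295. 290.] [ 0.38  0.42  0.1   1.25  0.   -1.2 ]
-1.6 [ 522. -144.  258.] [-0.41  0.29 -0.17  1.11  0.   -1.94]
-1.6 [ 426. -138.  370.] [-0.48  0.07 -0.16  1.34  0.   -2.01]
```

```bash
cat >> h.py <<'E'
def say(m):
    s=bot.get_state();print(m,"t%.1f"%s["t"],np.round(s["tcp_pos"],1),"op %.3f"%s["opening"],"F",np.round(s["contact_force"],1))
def go(p,yaw,v=200):bot.movel(list(p),rot=ori(yaw),max_speed=v)
def down(xy,yaw,z,zstop,thr=4):
    """quick to z, then slowly until touch, not below zstop"""
    go((*xy,z),yaw,150)
    bot.dwell(.2)
    hit=bot.movel([*xy,zstop],rot=ori(yaw),max_speed=15,threshold=thr);say(f"touch {hit}")
def pick_bottle(xy,yaw,zb):
    go((*xy,zb+190),yaw); go((*xy,zb+120),yaw,80); bot.grip(0.0,40); say("gripped")
    go((*xy,zb+135),yaw,40); go((*xy,zb+200),yaw,120); say("lifted")
def put_bottle(xy,yaw,zb,zhi):
    go((*xy,zhi),yaw); down(xy,yaw,zb+128,zb+116); bot.grip(0.75); bot.dwell(.2)
    say("released"); go((*xy,zb+200),yaw,120)
E
python3 - <<'E'
from h import *
b=BT["orange"]
bot.move_ptp([b[0],b[1],380],ori(CY))
pick_bottle(b,CY,146)
m=MB["orange"]
put_bottle(m,CY,138,345)
cv2.imwrite("pics/s1.png",imaging.capture("side"))
E
```

```text
gripped t4.3 [518.5  13.4 266.2] op 0.340 F [-1.6  0.   3. ]
lifted t5.5 [518.4  13.4 345.3] op 0.336 F [ 0.   0.1 -3.2]
touch True t7.9 [ 521.7 -144.2  258.2] op 0.335 F [ 0.4 -0.3  3.9]
released t8.6 [ 520.9 -143.8  257. ] op 0.749 F [ 0.2  0.3 -0.4]
```

View pics/s1.png

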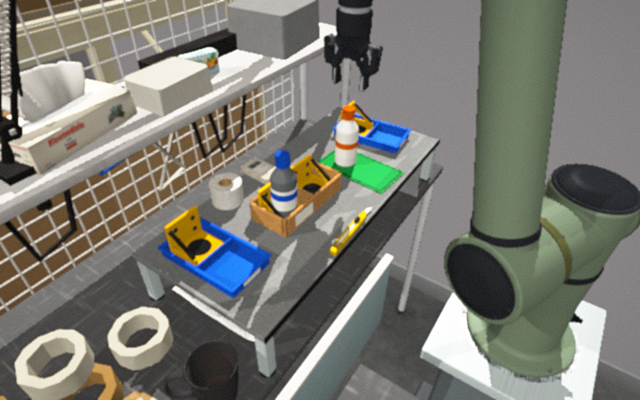

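The orange bottle stands upright on the mat with its cap at (348,112), and the right bracket is undisturbed (view 7). Next, the blue bottle. It travels along the near side, because the orange cap top is at 290.

```bash
python3 - <<'E'
from h import *
b=BT["blue"]; s=bot.get_state()["tcp_pos"]
go((s[0],s[1],380),CY)
go((*b,380),CY)
pick_bottle(b,CY,146)
m=MB["blue"]
go((430,10,360),CY)
put_bottle(m,CY,138,345)
# plate tops after both bottles are out, arm out of the way over near side
go((330,-40,400),CY); bot.dwell(.2)
t=imaging.capture("top");cv2.imwrite("pics/t2.png",t)
m=cv2.inRange(cv2.cvtColor(t,cv2.COLOR_BGR2HSV),(19,150,120),(32,255,255));m[:168]=0;m[225:]=0;m[:,:248]=0;m[:,338:]=0
cv2.imwrite("pics/t2c.png",cv2.resize(t[140:270,240:480],None,fx=3.2,fy=3.2,interpolation=cv2.INTER_CUBIC))
E
```

```text
gripped t13.0 [519.7 114.8 266.6] op 0.337 F [-0.7 -0.6  3. ]
lifted t14.2 [519.1 114.8 345.2] op 0.343 F [ 1.   0.2 -2.9]
touch True t17.4 [ 426.  -137.9  258.5] op 0.337 F [ 0.7 -0.5  4. ]
released t18.0 [ 425.3 -137.5  257.6] op 0.750 F [ 0.1 -0.4 -0.2]
```

View pics/t2c.png

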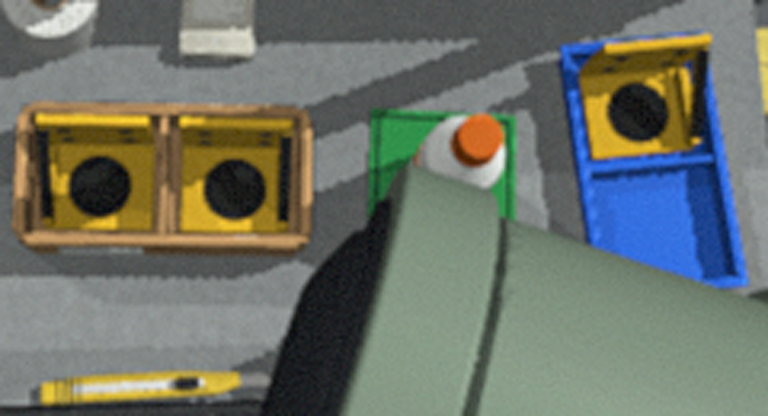

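Both brackets are undisturbed: hole centres at (100,185) and (235,188) in the crop, and plate strips at the same rows as before. Next I'll place the left bracket.

```bash
cat >> h.py <<'E'
def bracket(k,zt,zc=None):
    p=PL[k];c=PK[k];q=loc(c,32)
    go((*p,max(260,zt-60)),CY); bot.grip(.55)
    go((*p,214),CY); bot.dwell(.1)
    print("bump",bot.movel([*p,186],rot=ori(CY),max_speed=40,threshold=5))
    z0=bot.get_state()["tcp_pos"][2]
    bot.grip(0.0,60); say("gripped")
    go((*p,z0+8),CY,25); say("up8"); go((*p,zt),CY,120); say("lifted")
    go((*q,zt),c[2],170)
    go((*q,z0+40),c[2],150); bot.dwell(.1)
    return q,c[2],z0
E
python3 - <<'E'
from h import *
s=bot.get_state()["tcp_pos"]
go((400,60,400),CY)
q,y,z0=bracket("L",275)
say("above pocket")
for n in("top","side"):cv2.imwrite(f"pics/b1{n}.png",imaging.capture(n))
a=cv2.imread("pics/b1top.png")[130:240,150:310];b=cv2.imread("pics/b1side.png")[130:310,130:330]
f=lambda i,h:cv2.resize(i,(int(i.shape[1]*h/i.shape[0]),h),interpolation=cv2.INTER_CUBIC)
cv2.imwrite("pics/b1.png",np.hstack([f(a,290),f(b,290)]))
print(z0)
E
```

```text
bump False
gripped t24.1 [555.4 111.5 186.4] op 0.079 F [0.1 0.2 1.7]
up8 t24.5 [554.9 111.5 194.1] op 0.075 F [-0.2  0.3 -1.7]
lifted t25.4 [554.5 111.5 274.2] op 0.084 F [-0.7  0.4 -2.3]
above pocket t27.2 [539.9 294.8 227.5] op 0.078 F [ 0.1 -0.5 -2. ]
186.1105167022578
```

View pics/b1.png

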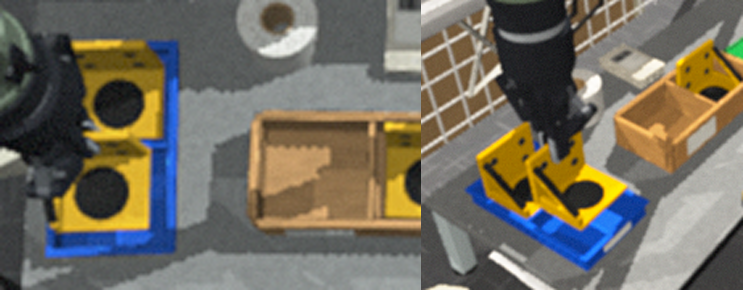

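The bracket hangs level over the near pocket, facing like its neighbour (view 9). Lowering it now.

```bash
cat >> h.py <<'E'
def lower(k,z0=186.1):
    c=PK[k];q=loc(c,32);y=c[2]
    bot.movel([*q,z0+5],rot=ori(y),max_speed=40,threshold=6); say("pre")
    bot.movel([*q,z0-6],rot=ori(y),max_speed=12,threshold=5); say("touch")
E
python3 - <<'E'
from h import *
lower("L")
for n in("top","side"):cv2.imwrite(f"pics/b2{n}.png",imaging.capture(n))
E
```

```text
pre t28.3 [539.2 294.9 191.4] op 0.083 F [ 0.6  0.3 -2. ]
touch t28.9 [539.  294.8 185.4] op 0.078 F [-0.  -0.2  6.3]
```

Touched at TCP z 185.4 (185.1 expected on the pocket floor), so it is seated. Releasing, then the right bracket over the bottles (their tops at 290).

```bash
python3 - <<'E'
from h import *
bot.grip(.45); bot.dwell(.2); say("rel")
p=loc(PK["L"],32); go((*p,275),.01,120)
q,y,z0=bracket("R",385); say("above")
for n in("top","side"):cv2.imwrite(f"pics/b3{n}.png",imaging.capture(n))
a=cv2.imread("pics/b3top.png")[130:250,150:490];b=cv2.imread("pics/b3side.png")[80:310,130:440]
f=lambda i,w:cv2.resize(i,(w,int(i.shape[0]*w/i.shape[1])),interpolation=cv2.INTER_CUBIC)
a=f(a,600)
b=f(b,500);b=cv2.copyMakeBorder(b,0,0,0,100,cv2.BORDER_CONSTANT)
cv2.imwrite("pics/b3.png",np.vstack([a,b]))
E
```

```text
rel t29.6 [538.2 294.4 184.1] op 0.448 F [-0.5 -0.3 -0.3]
bump False
gripped t34.4 [551.   11.5 186.4] op 0.076 F [1.4 0.  2.6]
up8 t34.9 [550.4  11.5 194.1] op 0.078 F [ 0.2 -0.2 -2.1]
lifted t36.6 [550.2  11.5 384.3] op 0.079 F [ 0.1 -0.3 -1.9]
above t39.9 [ 512.5 -299.9  227.2] op 0.080 F [-0.7 -0.5 -1.9]
```

View pics/b3.png

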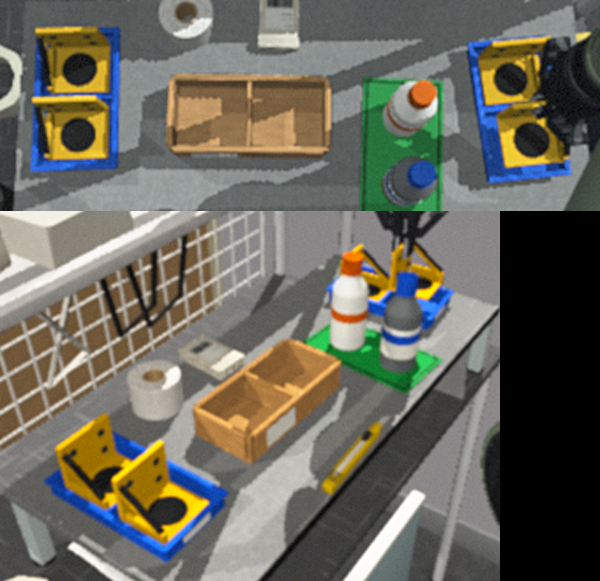

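The left bracket sits in its pocket, parallel to its neighbour. The right one hovers over its pocket, and its shift to the right matches the ~15 mm parallax from its height (view 10). Lowering.

```bash
python3 - <<'E'
from h import *
lower("R")
s=bot.get_state()
if s["tcp_pos"][2]<188:
    bot.grip(.45); bot.dwell(.2); say("rel")
    p=loc(PK["R"],32); go((*p,380),.08,150)
    go((420,60,400),CY); bot.dwell(.1)
    for n in("top","side"):cv2.imwrite(f"pics/b4{n}.png",imaging.capture(n))
    a=cv2.imread("pics/b4top.png")[130:270,150:490];b=cv2.imread("pics/b4side.png")[80:310,130:440]
    f=lambda i,w:cv2.resize(i,(w,int(i.shape[0]*w/i.shape[1])),interpolation=cv2.INTER_CUBIC)
    b=cv2.copyMakeBorder(f(b,440),0,0,0,160,cv2.BORDER_CONSTANT)
    cv2.imwrite("pics/b4.png",np.vstack([f(a,600),b]))
E
```

```text
pre t41.1 [ 512.1 -299.6  191.4] op 0.080 F [ 0.4  0.5 -2.6]
touch t41.6 [ 512.  -299.5  185.5] op 0.081 F [0.3 0.1 5.4]
rel t42.2 [ 511.2 -298.8  184.2] op 0.446 F [-1.   0.4  0.4]
```

View pics/b4.png

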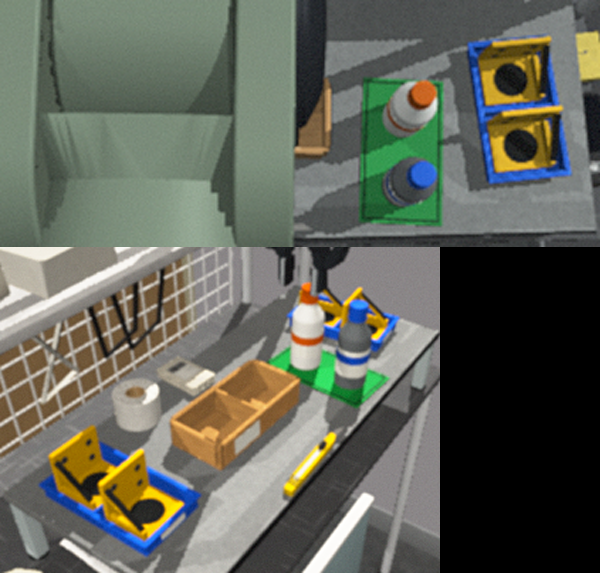

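Both brackets are seated (view 11), and the touch height was 185.5 as expected. Returning the bottles, blue first.

```bash
python3 - <<'E'
from h import *
bot.grip(.75)
m=(425.6,-137.8)
go((*m,380),CY); pick_bottle(m,CY,138)
go((430,10,350),CY)
put_bottle((520.5,114.7),CY,140,345)
go((519,114,380),CY)
m=(521.3,-144)
go((*m,380),CY); pick_bottle(m,CY,138)
put_bottle((518.5,13.4),CY,140,345)
go((450,-120,420),CY); bot.dwell(.5); say("end")
for n in("top","side"):cv2.imwrite(f"pics/e{n}.png",imaging.capture(n))
a=cv2.imread("pics/etop.png")[130:270,150:490];b=cv2.imread("pics/eside.png")[80:310,130:440]
f=lambda i,w:cv2.resize(i,(w,int(i.shape[0]*w/i.shape[1])),interpolation=cv2.INTER_CUBIC)
b=cv2.copyMakeBorder(f(b,440),0,0,0,160,cv2.BORDER_CONSTANT)
cv2.imwrite("pics/e.png",np.vstack([f(a,600),b]))
E
```

```text
gripped t49.2 [ 425.8 -137.9  258.5] op 0.339 F [-0.7  0.3  4.8]
lifted t50.5 [ 425.3 -137.7  337.3] op 0.336 F [ 0.4 -0.8 -2.3]
touch True t53.6 [520.4 114.7 260.5] op 0.341 F [-0.7  0.6  3.6]
released t54.2 [519.6 114.7 259.4] op 0.755 F [-0.1  1.1 -0.3]
gripped t58.7 [ 521.3 -144.1  258.5] op 0.338 F [-1.9  0.5  4.1]
lifted t59.9 [ 521.  -143.9  337.3] op 0.339 F [ 0.2  0.7 -3.7]
touch True t62.3 [518.4  13.5 260.5] op 0.339 F [-1.4  0.3  4.5]
released t62.9 [517.5  13.5 259.3] op 0.753 F [-0.7  0.7 -0. ]
end t65.2 [ 450.1 -119.8  419.9] op 0.747 F [-0.  -0.7  0. ]
```

View pics/e.png

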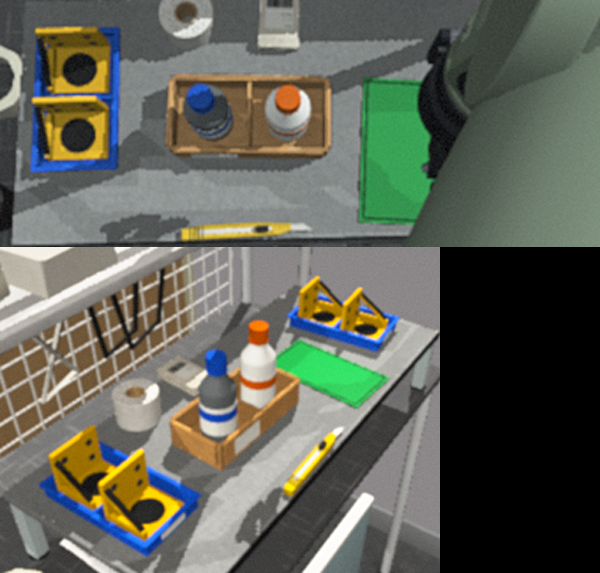

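View 12 shows both bottles upright in their own cells and both brackets seated, with the arm clear. A quick numeric check of the left bracket and the caps, then sign off.

```bash
python3 - <<'E'
from h import *
t=cv2.imread("pics/etop.png");s=cv2.imread("pics/eside.png")
cen=lambda k:np.array(cv2.minAreaRect(k)[0])
B=((105,150,60),(125,255,255));O=((3,190,140),(12,255,255))
sm=lambda i:[k for k in blobs(i,*B,100) if cv2.contourArea(k)<400 and i[0,0] is not None and 250<cen(k)[0]<300][0]
print("blue",tri(cen(sm(t)),cen(sm(s)))); print("orange",tri(cen(blobs(t,*O)[0]),cen(blobs(s,*O)[0])))
# foot holes (dark discs) of the loose brackets, on foot top z=145 : origin +- few mm; b4 picture shows both trays between them
for k,(n,f) in {"L":("etop","pics/etop.png"),"R":("b4top","pics/b4top.png")}.items():
    i=cv2.imread(f);u,v=proj("top",[*PK[k][:2],145])[0].astype(int)
    g=(i[v-16:v+17,u-16:u+17].max(2)<50).astype(np.uint8)
    n,l,st,c=cv2.connectedComponentsWithStats(g);j=1+st[1:,4].argmax()
    print(k,st[j],onz("top",*(c[j]+[u-16,v-16]),145).round(1),PK[k])
bot.sign_off()
E
```

```text
blue (array([520.34887433, 114.49922499, 280.86074549]), np.float64(2.25931062479807))
orange (array([520.28609915,  12.69988679, 277.19329482]), np.float64(0.08711932698743359))
L [  7  10  18  18 261] [503.1 295.2 145. ] (507, 294.5, 0.01)
R [  8  10  18  17 249] [ 476.1 -302.8  145. ] (480, -302, 0.08)
the job is handed in; nothing more can be done
```

The job is done and handed in at about t = 65 s, well inside the 136 s limit; `sign_off` gave no verdict. Both bottles went to the mat, each bracket went into the near pocket of its own hand's tray, and the bottles then went back into their own cells. All set-downs were slow and force-limited, with touch forces of about 4–6 N.

Last checks:
- **Bottles:** both are upright. The caps were re-measured within 2 mm in x and y of where they started, and they touched down at the carton-floor height.
- **Brackets:** both were released at the expected seated height, with the gripper tip at 185.4 and 185.5 mm (185.1 expected). They face the same way as the fixed brackets. Their foot holes measure about 4 mm nearer in x than my measured pocket centres and under 1 mm off in y. The 4 mm is partly because the hole need not sit on the bracket's origin.
- **Small disagreements:** the right tray was hidden by the arm in the final top picture, so its top-view check used the picture taken just after release; the final side view shows that bracket still seated. The two camera rays missed each other by about 2–3 mm on the blue cap, and the measured cap heights were 5–8 mm apart between the bottles, fading to 4 mm at the end. I took this as calibration and mask error.

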